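# Finish the column of cartons on the tilted packing stand

### The arm

A 7-joint arm with a two-finger parallel gripper is mounted at the origin on a cart in front of the work surface, level with it; the furniture and walls round the work are solid. World frame = base frame: x ahead of the robot, y to its left, z up, the work surface at z = 0. Lengths are in m, angles in rad, forces in N, time in s.
With the tool pointing down it reaches from about 0.35 to 0.9 m from the base axis. Payload 8.1 kg.
Tool frame: the origin (TCP) lies between the finger pads; the fingertips stand 19 mm ahead of it and the grasp point (between the pads) is the TCP; z points along the fingers, y is the line along which they close (so a half turn about z gives the same grasp; the last joint's range is limited). The gripper opens to 85 mm and grips with 20 to 120 N. Pads are 22 mm wide; open, the fingers measure 114 mm over their backs; the gripper's body (76 mm by 85 mm) begins 54 mm behind the grasp point. The pads swing forward as they close: fully open they stand 13 mm farther back than shut.
Start: joints at [1.237, 0.434, 0.025, 1.573, -0.012, 1.134, -0.075], TCP at [0.143, -0.608, 0.25] pointing down, gripper open.
Joint ranges: [-2.62, 2.62], [-0.44, 2.09], [-1.27, 1.32], [0.08, 2.57], [-1.32, 4.46], [0.12, 2], [-2.74, 2.74]. Speed limits (rad/s): [2.22, 2.22, 3.01, 3.01, 3.14, 3.14, 3.14].

### API

Orientations are given as a unit quaternion [w, x, y, z].
In Python, from plant import robot gives the robot as it stands.
- The arm moves only by the shell command python3 inch.py [OPENING], which reads ROWS from standard input. ROWS is a JSON object whose key "offsets" holds a list of rows, 1 to 8 of them, each of 6 numbers: dx, dy, dz in m, then a rotation vector rx, ry, rz in rad; each row is the pose to reach, as a shift and turn from the pose commanded when the command began, along the tool's axes at that moment; what a row does not reach only later rows make up. A row lasts 1/12 s, in which the tool goes at most 0.0417 m and 0.125 rad, less where a joint would pass 70% of its speed; a pose out of reach is approached as far as the arm can. OPENING is the opening from 0.0 (shut) to 1.0 (fully open), set as the command begins (- or left out keeps the last). The fingers move at their own pace and stop on an object; the grip force is fixed at half the most. Time passes only in rows, so rows that do not move let the fingers close. It prints the time, the measured TCP pose, the force, the opening and the grip force at its end. Input that does not fit is refused with a message, and nothing moves.
- robot.get_state(): the state, without advancing time (a new reading comes with each control period).
- robot.grab_frame(name): name is "side" or "top" or "wrist"; returns the picture (480x640x3 uint8, red, green, blue); there is no depth.
- robot.camera_params(name): a dict with "fx", "fy", "cx", "cy" (pixels), "k1" (the pictures are not rectified: a ray, as slopes to the right and down, at radius r is drawn at 1 + k1 r^2 times it, then the intrinsics apply), "rvec" (rotation vector, rad) and "tvec" (3), from world to camera coordinates, as OpenCV has them; the wrist camera has in their place "hand_eye" (4x4, takes a point from camera to tool coordinates, whose origin is the TCP and whose axes are the flange's). Camera axes: x right, y down, z forward; pixel columns grow to the right and rows downward; lengths in m; the calibration is good to about 2 mm. A picture is of the moment at which its call begins: read the wrist's pose just before it. camera_params takes no time and is no camera call.
- robot.hand_in(): hands the job in; it is judged then, once.
The state is a dict: "time": time; "joints": joint angles; "joint_vel": joint speeds; "tau": joint torques, N m; "position": TCP position; "orientation": TCP orientation; "wrist_force": force on the tool from outside, world axes, zero at the start; "torque": the same for the moment, N m; "width": opening from 0.0 (shut) to 1.0 (fully open); "grip_force": force on a finger pad.
Only numpy, scipy, OpenCV 4.12 (cv2) and the standard library are available. Lean on these libraries where they do the work, as an engineer would, in place of code of your own. Each camera call takes 0.05 s, during which the arm holds its last target. There are 200 camera calls.

### The job

The column of closed cartons on the tilted packing stand must be square before it is banded. First push the middle carton sideways until it is snug against the side wall again; then lay the last carton, which waits on its edge on the bench, flat on top as the third layer and push it fully home against both the back wall and the side wall. Work gently, do not ram the cartons into the walls, and leave the other things on the bench where they are.

Things in the scene. Friction and masses are not known exactly. Their poses are not given: they have to be found in the camera images.
- cradle: aluminium cradle of the packing stand, fixed. Origin: inner corner of floor, back wall and side wall, 36 mm above the bench. x runs along the floor 20 degrees down the slope, away from the robot, to the back wall (inner face x = 0); y runs left along the back wall from the side wall (inner face y = 0, at the right); z is square to the floor (floor z = 0), up
- stand: dark steel foot of the same stand, bolted down, origin on the bench under it, z up, turned up to 12 degrees. Cradle floor x -126 to 0, y -4 to 122 mm; walls 4 mm thick, 114 mm long, 150 mm high along cradle z, blue top edges; near side (-x) and left side (+y) open. A carton is home with its centre at cradle x -55, y +55, z 30 / 90 / 150 mm for layer 1 / 2 / 3
- carton_low: bottom carton, already home in the cradle's corner: closed square carton 110 x 110 x 60 mm, about 0.22 kg, off-white with a dark green band and a gold disc on both broad faces. Origin at its centre, z square to the broad faces, x and y along its sides
- carton_mid: second carton, same make, size and axes. It lies flat on the bottom one against the back wall, but stands off 12 to 32 mm to the left of the side wall. Sliding a carton takes about 1 to 6 N, more when it also rubs along a wall; the walls are rigid
- carton_last: last carton, same make, size and axes, 0.15 to 0.33 kg. It starts standing on one edge on the open bench, 110 mm high, z level and within 30 degrees of the robot's x, to be gripped from above across its 60 mm. Lying flat it is too wide to grip. Either broad face may end on top. Cardboard friction about 0.5 to 0.7: on the slope it stays until pushed
- pot: bystander: white pot with blue lid, 69 mm wide, 85 mm high, origin under its centre
- stamp: bystander: upright red and grey hand stamp, 34 x 52 x 70 mm, origin under its centre
- tape: bystander: tan roll of tape lying flat, 106 mm wide, 25 mm high, origin under its centre
- cup: bystander: small clear measuring cup, 54 mm wide, 46 mm high, origin under its centre
- lids: bystander: pile of gold lids, 107 mm wide, 60 mm high, origin under its centre
- lid: bystander: single gold lid, 105 mm wide, 9 mm high, origin under its centre

How it is judged:
On the way:
1. the middle carton is snug against the side wall, flat in its layer, and not touched by the last carton (x of carton_mid in the frame of cradle between -0.0585 and -0.0515 m and y of carton_mid in the frame of cradle between 0.0515 and 0.0585 m and z of carton_mid in the frame of cradle between 0.086 and 0.094 m and angle between the z axis of carton_mid and the z axis of cradle, either way round below 0.04 rad and (angle between the x axis of carton_mid and the y axis of cradle, either way round below 0.035 rad or angle between the y axis of carton_mid and the y axis of cradle, either way round below 0.035 rad) and contact force between carton_last and carton_mid below 0.05 N), for 0.2 s.
At the end, for the whole second after the job is handed in: All three cartons lie flat in the cradle one on another (within 4 mm of their layer height and 2.3 degrees of flat), each within 3.5 mm of home against the back wall and the side wall and turned no more than 2 degrees out of square, at rest and released (x of carton_low in the frame of cradle between -0.0585 and -0.0515 m and y of carton_low in the frame of cradle between 0.0515 and 0.0585 m and z of carton_low in the frame of cradle between 0.026 and 0.034 m and angle between the z axis of each of carton_low, carton_mid, carton_last and the z axis of cradle, either way round below 0.04 rad and (angle between the x axis of carton_low and the y axis of cradle, either way round below 0.035 rad or angle between the y axis of carton_low and the y axis of cradle, either way round below 0.035 rad) and linear speed of each of carton_low, carton_mid, carton_last below 0.01 m/s and x of carton_mid in the frame of cradle between -0.0585 and -0.0515 m and y of carton_mid in the frame of cradle between 0.0515 and 0.0585 m and z of carton_mid in the frame of cradle between 0.086 and 0.094 m and (angle between the x axis of carton_mid and the y axis of cradle, either way round below 0.035 rad or angle between the y axis of carton_mid and the y axis of cradle, either way round below 0.035 rad) and x of carton_last in the frame of cradle between -0.0585 and -0.0515 m and y of carton_last in the frame of cradle between 0.0515 and 0.0585 m and z of carton_last in the frame of cradle between 0.146 and 0.154 m and (angle between the x axis of carton_last and the y axis of cradle, either way round below 0.035 rad or angle between the y axis of carton_last and the y axis of cradle, either way round below 0.035 rad)); the robot touches nothing.
It fails at once if a bystander (pot, stamp, tape, cup, pile of lids, single lid) is shifted by more than 25 mm (distance of any of pot, stamp, tape, cup, lids, lid from where it was at the start of the episode above 0.025 m).
It fails at once if a carton is rammed into the stand (more than 50 N) (contact force between any of carton_low, carton_mid, carton_last and cradle above 50 N).
It also fails if it takes over 72 s, if anything falls off the work surface, if the arm or the gripper's body presses on something with over 40 N, if the wrist force passes 120 N, or if a joint passes its speed limit or range.

## Working session

There is one attempt and no reset: what is moved stays moved. The work goes in short steps, Python scripts to look and compute and a shell command to move; the robot and the scene stay as the last step left them, time stands still between calls to the robot, and variables do not carry over. Pictures are saved under pics/ and viewed, at most 10 in all, crops included, and the job is handed in when it is done.

```bash
ls; mkdir -p pics; python3 - <<'E'
from plant import robot
import cv2
s=robot.get_state(); print(s)
for n in ("side","top"):
    p=robot.camera_params(n); print(n,p)
    cv2.imwrite(f"pics/{n}0.png",robot.grab_frame(n)[:,:,::-1])
print(robot.camera_params("wrist"))
E
```

```text
inch.py
pics
plant.py
{'time': 0.0, 'joints': array([ 1.23740972,  0.43520625,  0.02496765,  1.57410779, -0.01162755,
        1.13400253, -0.07513425]), 'joint_vel': array([-1.45960156e-03,  5.02327453e-04,  1.40404067e-04, -8.98927336e-05,
       -2.21530225e-05,  5.29747520e-04, -1.14078153e-03]), 'tau': array([-7.17973103e-05, -6.70477939e+01,  1.02507714e+00, -3.16206551e+01,
        1.55150809e-02,  1.23674711e-02,  9.96911490e-05]), 'position': array([ 0.14281213, -0.6079685 ,  0.24953214]), 'orientation': array([-7.75367992e-04,  9.93355657e-01,  1.15082212e-01, -1.48149003e-04]), 'wrist_force': array([-0.51101093,  0.51680641, -0.34740081]), 'torque': array([0.01734697, 0.03354332, 0.01807513]), 'grip_force': 0.0, 'width': 1.0064228900311132}
side {'fx': 511.7975986521585, 'fy': 511.7975986521585, 'cx': 320.42489548526004, 'cy': 234.04439591165396, 'k1': -0.03551453897277491, 'rvec': array([ 2.37370782,  0.26367415, -0.0885814 ]), 'tvec': array([-0.4867228 , -0.0706959 ,  1.25444503])}
top {'fx': 453.6076381193012, 'fy': 453.6076381193012, 'cx': 322.9414328162372, 'cy': 243.2630224450401, 'k1': -0.09288059627473501, 'rvec': array([ 2.15609767, -2.11060011,  0.16109454]), 'tvec': array([-0.0695441 ,  0.53681738,  1.03843068])}
{'fx': 413.77850142098646, 'fy': 413.77850142098646, 'cx': 322.3775992549867, 'cy': 241.09229841775078, 'k1': -0.0307998120067515, 'hand_eye': array([[ 2.69384372e-04, -9.48093303e-01, -3.17992164e-01,
         8.17336618e-02],
       [ 9.99999951e-01,  2.05284191e-04,  2.35086900e-04,
         2.16871868e-04],
       [-1.57605551e-04, -3.17992212e-01,  9.48093312e-01,
        -1.23540744e-01],
       [ 0.00000000e+00,  0.00000000e+00,  0.00000000e+00,
         1.00000000e+00]])}
```
View pics/side0.png

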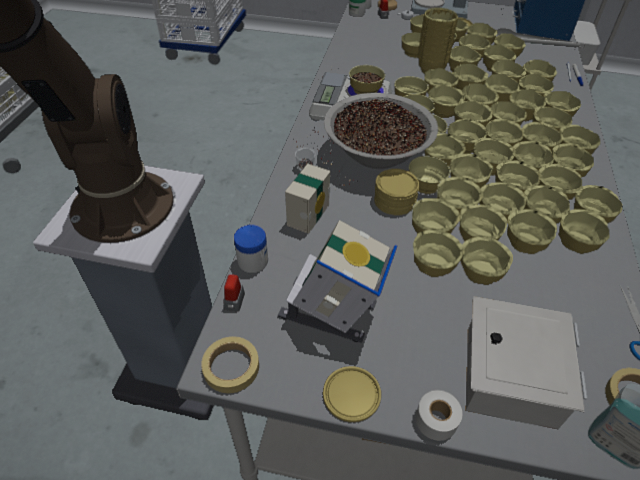

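View pics/top0.png

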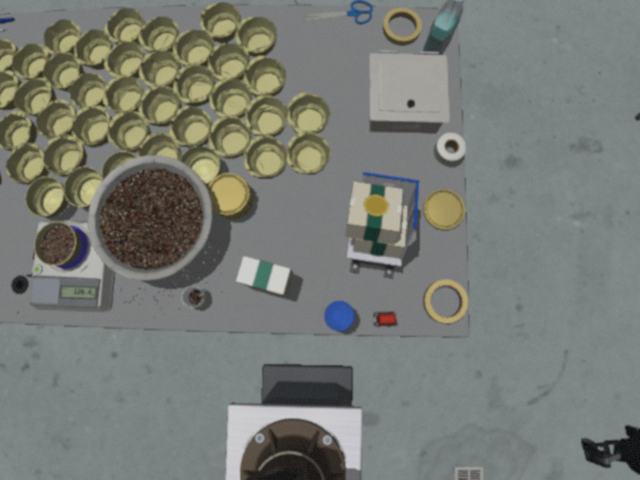

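```bash
cat > h.py <<'E'
import numpy as np, cv2
from scipy.spatial.transform import Rotation as R
from plant import robot
def cam(n):
    p=robot.camera_params(n); K=np.array([[p['fx'],0,p['cx']],[0,p['fy'],p['cy']],[0,0,1]])
    d=np.array([p['k1'],0,0,0,0.])
    if 'rvec' in p: Rm=cv2.Rodrigues(p['rvec'])[0]; t=p['tvec']
    else:
        s=robot.get_state(); H=np.array(p['hand_eye']); q=s['orientation']
        T=np.eye(4); T[:3,:3]=R.from_quat(np.r_[q[1:],q[0]]).as_matrix(); T[:3,3]=s['position']
        W=np.linalg.inv(T@H); Rm=W[:3,:3]; t=W[:3,3]
    return K,d,Rm,np.asarray(t)
def ray(c,uv):
    K,d,Rm,t=c
    uv=np.asarray(uv,float).reshape(-1,1,2); n=cv2.undistortPoints(uv,K,d).reshape(-1,2)
    return -Rm.T@t, np.c_[n,np.ones(len(n))]@Rm
def onz(c,uv,z): return onplane(c,uv,np.array([0,0,1.]),z)
def onplane(c,uv,n,k):
    o,v=ray(c,uv); return o+v*((k-o@n)/(v@n))[:,None]
def tri(c1,p1,c2,p2):
    out=[]
    for a,b in zip(np.reshape(p1,(-1,2)),np.reshape(p2,(-1,2))):
        o1,v1=ray(c1,a);o2,v2=ray(c2,b);v1=v1[0];v2=v2[0]
        s=np.linalg.lstsq(np.c_[v1,-v2],o2-o1,rcond=None)[0]
        A=o1+v1*s[0];B=o2+v2*s[1]; out.append(np.r_[(A+B)/2,np.linalg.norm(A-B)])
    return np.array(out)
def proj(c,P):
    K,d,Rm,t=c; return cv2.projectPoints(np.asarray(P,float).reshape(-1,3),cv2.Rodrigues(Rm)[0],t,K,d)[0].reshape(-1,2)
def tool():
    s=robot.get_state();q=s['orientation'];return s['position'],R.from_quat(np.r_[q[1:],q[0]]).as_matrix()
E
python3 - <<'E'
from h import *
a=cv2.imread('pics/side0.png');b=cv2.imread('pics/top0.png')
L=cv2.resize(b[165:285,340:430],(400,533),interpolation=cv2.INTER_CUBIC)   # x4.444
Rr=cv2.resize(a[215:335,275:405],(400,369),interpolation=cv2.INTER_CUBIC) # x3.077
M=np.zeros((600,800,3),np.uint8);M[:533,:400]=L;M[:369,400:]=Rr
x=cv2.resize(a[155:240,275:345],(190,231),interpolation=cv2.INTER_CUBIC);M[369:,400:590]=x #x2.714
x=cv2.resize(b[245:305,225:305],(210,158),interpolation=cv2.INTER_CUBIC);M[369:527,590:]=x #2.625
cv2.imwrite('pics/comp.png',M)
for n,i in(('side',a),('top',b)):
    h=cv2.cvtColor(i,cv2.COLOR_BGR2HSV)
    for nm,lo,hi in(('blue',(105,130,60),(125,255,255)),('green',(70,100,30),(95,255,160)),('gold',(20,130,120),(32,255,255))):
        m=cv2.inRange(h,lo,hi); k,_,st,ce=cv2.connectedComponentsWithStats(m)
        print(n,nm,[(st[j].tolist(),ce[j].round(1).tolist()) for j in range(1,k) if st[j][4]>30 and 160<st[j][1]<320 and st[j][0]>200][:8])
E
```

```text
side blue [([234, 225, 32, 29, 739], [249.6, 238.8]), ([317, 245, 80, 51, 350], [365.2, 274.1])]
side green [([295, 174, 28, 19, 218], [308.9, 181.0]), ([326, 235, 20, 18, 186], [335.8, 242.9]), ([366, 256, 18, 18, 173], [375.3, 264.3])]
side gold [([343, 242, 27, 24, 490], [355.9, 253.6])]
top blue [([364, 173, 55, 55, 231], [404.0, 192.4]), ([325, 301, 30, 30, 676], [339.1, 315.7])]
top green [([372, 185, 12, 10, 89], [377.4, 189.4]), ([365, 216, 20, 38, 397], [374.1, 233.6]), ([255, 262, 16, 27, 244], [262.6, 274.7])]
top gold [([365, 195, 23, 21, 361], [375.6, 204.9])]
```

View pics/comp.png

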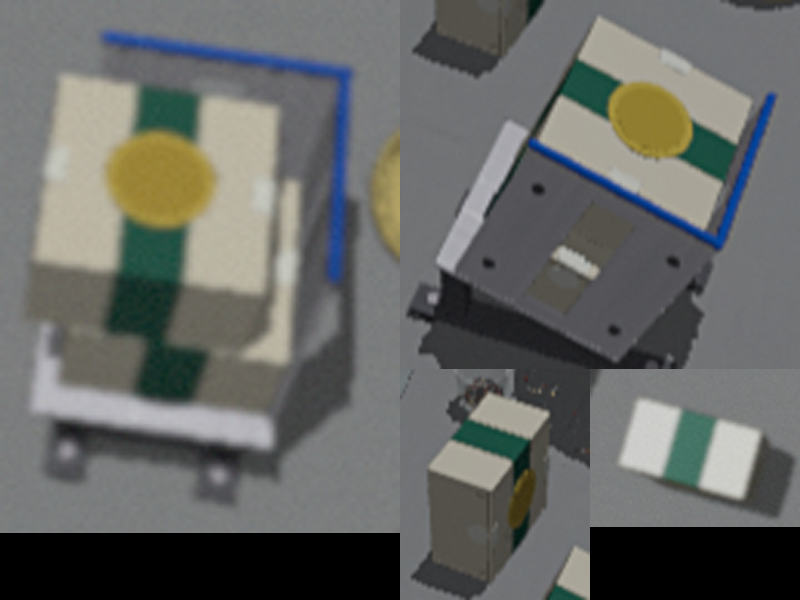

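```bash
cat > fit.py <<'E'
from h import *
from scipy.optimize import least_squares
cs,ct=cam('side'),cam('top')
def blue(i,box):
    h=cv2.cvtColor(i,cv2.COLOR_BGR2HSV); m=cv2.inRange(h,(105,110,50),(125,255,255))
    k=np.zeros_like(m);x0,y0,x1,y1=box;k[y0:y1,x0:x1]=m[y0:y1,x0:x1]; return np.argwhere(k)[:,::-1].astype(float)
def frame(p):
    x,y,yaw=p; Rm=R.from_euler('z',yaw).as_matrix()@R.from_euler('y',np.radians(20)).as_matrix(); return np.array([x,y,.036]),Rm
E
python3 - <<'E'
from fit import *
a=cv2.imread('pics/side0.png');b=cv2.imread('pics/top0.png')
T=np.array([[363.2,173.1],[418.8,181.2],[415.4,227.6]]);S=np.array([[395.9,245.9],[378.7,294],[317.6,261.1]])
P=tri(ct,T,cs,S);print('blue bl,corner,near',P.round(4))
for i in((0,1),(1,2)): print(np.linalg.norm(P[i[0],:3]-P[i[1],:3]))
f=lambda u,ox,oy,s,x,y:(np.array(u,float)-[ox,oy])/s+[x,y]
lt=f([(635,400),(762,430),(745,497),(619,465)],590,369,2.625,225,245)
ls=f([(550,410),(497,475),(430,460),(487,397)],400,369,2.714,275,155)
Q=tri(ct,lt,cs,ls);print('last',Q.round(4))
print('on z=.11 top',onz(ct,lt,.11).round(4).tolist(),'side',onz(cs,ls,.11).round(4).tolist())
g=tri(ct,[375.6,204.9],cs,[355.9,253.6]);print('disc',g.round(4))
# stand fit: blue pixels -> plane of wall tops (z'=150) -> in cradle coords
bs=blue(a,(300,225,410,310));bt=blue(b,(350,165,430,235));print(len(bs),len(bt))
def loc(p,c,u):
    o,Rm=frame(p);n=Rm[:,2];return (onplane(c,u,n,o@n+.15)-o)@Rm
def res(p):
    r=[]
    for c,u in((cs,bs),(ct,bt)):
        q=loc(p,c,u); ex=q[:,0]-.002; ey=q[:,1]+.002
        r.append(np.where(abs(ex)<abs(ey),ex,ey)*len(bt)/len(u))
    return np.concatenate(r)
yaw0=np.arctan2(*(P[1]-P[2])[[1,0]]);o0=P[1,:3]-frame((0,0,yaw0))[1]@np.array([.002,-.002,.15]);print('o0',o0,yaw0)
s=least_squares(res,[o0[0],o0[1],yaw0],loss='soft_l1',f_scale=.002);p=s.x;print('fit',p,np.sqrt(np.mean(s.fun**2)))
np.save('stand.npy',p)
for c,u in((cs,bs),(ct,bt)):
    q=loc(p,c,u);m=abs(q[:,0]-.002)<abs(q[:,1]+.002)
    print('back x',q[m,0].mean(),'y',q[m,1].min(),q[m,1].max(),'side y',q[~m,1].mean(),'x',q[~m,0].min(),q[~m,0].max())
o,Rm=frame(p)
print('disc in cradle',((g[:,:3]-o)@Rm).round(4))
mt=f([(60,75),(278,105),(268,292),(35,262)],0,0,4.444,340,165);n=Rm[:,2]
print('mid top corners',((onplane(ct,mt,n,o@n+.12)-o)@Rm).round(4).tolist())
for nm,c,u in(('side',cs,[[355.9,253.6]]),('top',ct,[[375.6,204.9]])):print(nm,((onplane(c,u,n,o@n+.12)-o)@Rm).round(4))
E
```

```text
blue bl,corner,near [[ 0.6705 -0.143   0.1742  0.0018]
 [ 0.6545 -0.2617  0.1781  0.0009]
 [ 0.5455 -0.2456  0.216   0.001 ]]
0.1198975524516686
0.11650400348112733
last [[4.936e-01 1.217e-01 1.063e-01 4.000e-04]
 [4.706e-01 1.150e-02 1.234e-01 4.700e-03]
 [4.134e-01 2.380e-02 1.175e-01 1.500e-03]
 [4.368e-01 1.331e-01 1.012e-01 2.500e-03]]
on z=.11 top [[0.493, 0.1209, 0.11], [0.4698, 0.0118, 0.11], [0.4131, 0.0242, 0.11], [0.4374, 0.1318, 0.11]] side [[0.4946, 0.1173, 0.11], [0.4693, 0.027, 0.11], [0.4117, 0.0322, 0.11], [0.4383, 0.122, 0.11]]
disc [[ 0.6021 -0.1708  0.1664  0.0033]]
376 288
o0 [ 0.60219183 -0.25197411  0.03780734] -0.14685206384833013
fit [ 0.60160788 -0.25074402 -0.14054861] 0.002072843579325238
back x 0.0007068788766815203 y -0.005934382021398087 0.11579699114489048 side y -0.003399982917501603 x -0.1165214256179249 0.002617215344605222
back x 0.0034205863045010426 y 7.473140433674297e-05 0.11724618564256777 side y -0.0005796910936556785 x -0.11507165629099764 0.006612209759255293
disc in cradle [[-0.0547  0.0792  0.1189]]
mid top corners [[-0.0023, 0.1341, 0.12], [0.0005, 0.0253, 0.12], [-0.1081, 0.0227, 0.12], [-0.1121, 0.1325, 0.12]]
side [[-0.0562  0.0768  0.12  ]]
top [[-0.0537  0.08    0.12  ]]
```

```bash
cat >> h.py <<'E'
from scipy.spatial.transform import Rotation
_p=np.load('stand.npy') if __import__('os').path.exists('stand.npy') else np.zeros(3)
O=np.array([_p[0],_p[1],.036]);C=Rotation.from_euler('z',_p[2]).as_matrix()@Rotation.from_euler('y',np.radians(20)).as_matrix()
def W(c): return O+C@np.array(c,float)
def inC(w): return (np.asarray(w)-O)@C
def axes(z,y):  # tool rotation from z dir and approx y dir
    z=np.array(z,float)/np.linalg.norm(z);y=np.array(y,float);y=y-z*(y@z);y/=np.linalg.norm(y);return np.c_[np.cross(y,z),y,z]
def delta(pos,Rt):
    p,Rm=tool();print('delta',(Rm.T@(np.array(pos)-p)).round(4),Rotation.from_matrix(Rm.T@Rt).as_rotvec().round(4))
def now():
    p,Rm=tool();s=robot.get_state();print('t',round(s['time'],2),'p',p.round(4),'cr',inC(p).round(4),'F',s['wrist_force'].round(1),'Fc',(s['wrist_force']@C).round(1),'w',round(s['width'],3),'grip',round(s['grip_force'],1),'j',s['joints'].round(2))
E
python3 - <<'E'
from h import *
y=C[:,0].copy();y[2]=0
Rt=axes([0,0,-1],y)
t=W([-.055,.165,.075])+[0,0,.019];print(t, C.T.round(3))
delta([.143,-.608,.36],Rt);delta(t+[0,0,.17],Rt);delta(t,Rt)
E
```

```text
[ 0.59894723 -0.08372436  0.14428805] [[ 0.93  -0.132 -0.342]
 [ 0.14   0.99   0.   ]
 [ 0.339 -0.048  0.94 ]]
delta [ 2.000e-04 -1.000e-04 -1.104e-01] [-1.3000e-03 -7.0000e-04 -1.1995e+00]
delta [ 0.5639 -0.4062 -0.0642] [-1.3000e-03 -7.0000e-04 -1.1995e+00]
delta [ 0.564  -0.4059  0.1058] [-1.3000e-03 -7.0000e-04 -1.1995e+00]
```

```bash
echo '{"offsets":[[0, 0, -0.04, 0, 0, 0], [0, 0, -0.08, 0, 0, 0], [0.02, -0.01, -0.11, 0, 0, 0], [0.05, -0.04, -0.11, 0, 0, 0], [0.28, -0.2, -0.11, 0, 0, 0], [0.28, -0.2, -0.11, 0, 0, 0], [0.28, -0.2, -0.11, 0, 0, 0], [0.28, -0.2, -0.11, 0, 0, 0]]}' | python3 inch.py 0.0
echo '{"offsets":[[0.1, -0.06, 0.0, 0, 0, -0.1], [0.28, -0.2, 0, 0, 0, -1], [0.28, -0.2, 0, 0, 0, -1], [0.28, -0.2, 0, 0, 0, -1], [0.28, -0.2, 0, 0, 0, -1], [0.28, -0.2, 0, 0, 0, -1], [0.28, -0.2, 0, 0, 0, -1], [0.28, -0.2, 0, 0, 0, -1]]}' | python3 inch.py
python3 - <<'E'
from h import *
y=C[:,0].copy();y[2]=0
Rt=axes([0,0,-1],y)
t=W([-.055,.165,.075])+[0,0,.019]
now();delta(t+[0,0,.17],Rt)
E
```

```text
time: 0.77
position: [0.2942, -0.4329, 0.3602]
orientation: [-0.0, 0.993, 0.115, -0.0]
wrist_force: [0.3, 0.2, 0.3]
width: 0.0
grip_force: 0.0
time: 1.43
position: [0.5139, -0.1825, 0.3602]
orientation: [-0.0, 0.822, 0.569, -0.0]
wrist_force: [1.0, -1.4, -0.2]
width: -0.003
grip_force: 0.0
t 1.43 p [ 0.5139 -0.1825  0.3602] cr [-0.2015  0.0553  0.2717] F [ 1.  -1.4 -0.2] Fc [ 1.2 -1.3  0.2] w -0.003 grip 0.0 j [ 0.56  0.27 -0.41  1.57  0.11  1.33 -0.22]
delta [0.1224 0.0449 0.0459] [-2.000e-04  2.000e-04 -2.186e-01]
```

```bash
echo '{"offsets":[[0.122, 0.045, 0.0, 0, 0, -0.219], [0.122, 0.045, 0, 0, 0, -0.219], [0.122, 0.045, 0, 0, 0, -0.219], [0.122, 0.045, 0.045, 0, 0, -0.219], [0.122, 0.045, 0.045, 0, 0, -0.219], [0.122, 0.045, 0.045, 0, 0, -0.219]]}' | python3 inch.py
echo '{"offsets":[[0, 0, 0.04, 0, 0, 0], [0, 0, 0.08, 0, 0, 0], [0, 0, 0.11, 0, 0, 0], [0, 0, 0.13, 0, 0, 0], [0, 0, 0.14, 0, 0, 0], [0, 0, 0.14, 0, 0, 0]]}' | python3 inch.py
python3 - <<'E'
from h import *
y=C[:,0].copy();y[2]=0
Rt=axes([0,0,-1],y)
t=W([-.055,.165,.075])+[0,0,.019]
now();delta(t,Rt)
a=robot.grab_frame('top')[:,:,::-1];b=robot.grab_frame('side')[:,:,::-1]
M=np.zeros((480,800,3),np.uint8);M[:,:400]=cv2.resize(a[160:304,310:430],(400,480));M[:,400:]=cv2.resize(b[180:336,270:400],(400,480))
cv2.imwrite('pics/p1.png',M)
E
```

```text
time: 1.93
position: [0.5975, -0.0862, 0.3127]
orientation: [-0.002, 0.756, 0.654, -0.002]
wrist_force: [-0.4, -0.8, 1.1]
width: 0.003
grip_force: 0.0
time: 2.43
position: [0.598, -0.0879, 0.1746]
orientation: [-0.0, 0.757, 0.653, -0.001]
wrist_force: [-1.0, -0.9, 0.5]
width: -0.002
grip_force: 0.0
t 2.43 p [ 0.598  -0.0879  0.1746] cr [-0.0722  0.1607  0.1212] F [-1.  -0.9  0.5] Fc [-1.  -1.1  0.2] w -0.002 grip 0.0 j [ 0.37  0.52 -0.45  1.69  0.26  1.   -0.32]
delta [0.0043 0.0004 0.0303] [-0.0021  0.0009 -0.0075]
```

View pics/p1.png

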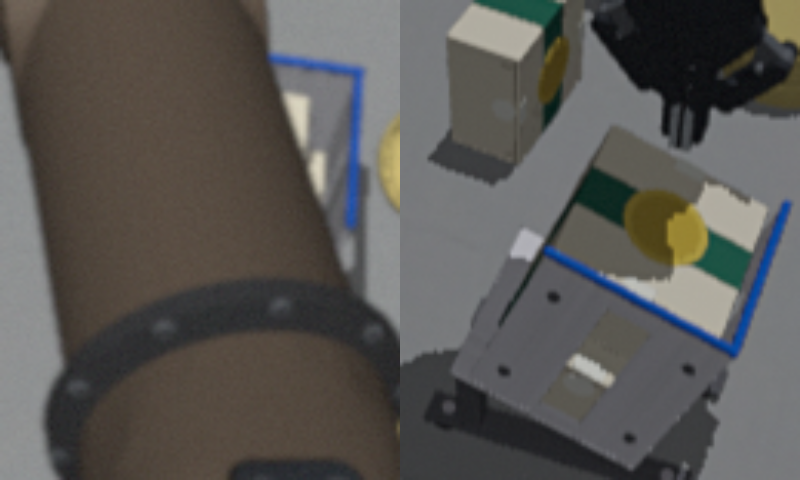

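Fingertips (side crop ~(683,130)) hang just left of the middle carton's left edge, clear. Lower, then push slowly.

```bash
echo '{"offsets":[[0.003, 0, 0.015, 0, 0, 0], [0.003, 0, 0.03, 0, 0, 0], [0.003, 0, 0.03, 0, 0, 0], [-0.005, 0, 0.03, 0, 0, 0], [-0.012, 0, 0.03, 0, 0, 0], [-0.016, 0, 0.03, 0, 0, 0], [-0.018, 0, 0.03, 0, 0, 0]]}' | python3 inch.py 
echo '{"offsets":[[-0.002, 0, 0, 0, 0, 0], [-0.004, 0, 0, 0, 0, 0], [-0.006, 0, 0, 0, 0, 0], [-0.008, 0, 0, 0, 0, 0], [-0.01, 0, 0, 0, 0, 0], [-0.012, 0, 0, 0, 0, 0], [-0.014, 0, 0, 0, 0, 0]]}' | python3 inch.py
python3 -c "
from h import *
now()"
```

```text
time: 3.12
position: [0.5968, -0.1054, 0.1467]
orientation: [0.001, 0.757, 0.653, 0.001]
wrist_force: [1.1, 2.5, 1.3]
width: 0.002
grip_force: 0.0
time: 3.7
position: [0.5941, -0.1181, 0.1453]
orientation: [-0.0, 0.757, 0.654, 0.0]
wrist_force: [1.1, 3.1, 1.1]
width: -0.001
grip_force: 0.0
t 3.7 p [ 0.5941 -0.1181  0.1453] cr [-0.0618  0.1303  0.0938] F [1.1 3.1 1.1] Fc [0.2 3.3 1.3] w -0.001 grip 0.0 j [ 0.41  0.55 -0.44  1.71  0.28  0.94 -0.28]
```

```bash
echo '{"offsets":[[-0.002, 0, 0, 0, 0, 0], [-0.004, 0, 0, 0, 0, 0], [-0.006, 0, 0, 0, 0, 0], [-0.007, 0, 0, 0, 0, 0], [-0.008, 0, 0, 0, 0, 0], [-0.008, 0, 0, 0, 0, 0]]}' | python3 inch.py
python3 -c "
from h import *
now()"
```

```text
time: 4.2
position: [0.5934, -0.1251, 0.1453]
orientation: [-0.0, 0.757, 0.654, 0.001]
wrist_force: [2.2, 5.4, -1.0]
width: 0.004
grip_force: 0.0
t 4.2 p [ 0.5934 -0.1251  0.1453] cr [-0.0616  0.1232  0.0939] F [ 2.2  5.4 -1. ] Fc [ 1.6  5.7 -0.4] w 0.004 grip 0.0 j [ 0.42  0.55 -0.44  1.71  0.28  0.94 -0.27]
```

Creep on in 1 mm steps, watching for the rise in force at the wall.

```bash
for i in 1; do echo '{"offsets":[[-0.001, 0, 0, 0, 0, 0], [-0.002, 0, 0, 0, 0, 0], [-0.002, 0, 0, 0, 0, 0]]}' | python3 inch.py | grep -E 'pos|force'; done
echo '{"offsets":[[-0.001, 0, 0, 0, 0, 0], [-0.002, 0, 0, 0, 0, 0], [-0.002, 0, 0, 0, 0, 0]]}' | python3 inch.py | grep -E 'pos|force'
python3 -c "
from h import *
now()"
```

```text
position: [0.5936, -0.1252, 0.1454]
wrist_force: [4.4, 8.6, -1.1]
grip_force: 0.0
position: [0.5936, -0.1253, 0.1455]
wrist_force: [3.8, 15.0, -1.1]
grip_force: 0.0
t 4.7 p [ 0.5936 -0.1253  0.1455] cr [-0.0614  0.1231  0.0941] F [ 3.8 15.  -1.1] Fc [ 1.9 15.4 -0.5] w 0.002 grip 0.0 j [ 0.43  0.55 -0.44  1.71  0.28  0.94 -0.26]
```

```bash
echo '{"offsets":[[0.01, 0, 0, 0, 0, 0], [0.03, 0, 0, 0, 0, 0], [0.03, 0, -0.03, 0, 0, 0], [0.03, 0, -0.07, 0, 0, 0], [0.03, 0, -0.11, 0, 0, 0], [0.03, 0, -0.13, 0, 0, 0], [0.03, 0, -0.13, 0, 0, 0]]}' | python3 inch.py |grep pos
python3 - <<'E'
from h import *
Rt=axes([0,0,-1],[np.cos(-.21),np.sin(-.21),0]); now();delta([.4533,.0722,.26],Rt)
E
```

```text
position: [0.5987, -0.1009, 0.2808]
t 5.28 p [ 0.5987 -0.1009  0.2808] cr [-0.1061  0.148   0.2219] F [ 0.6 -0.3  0.2] Fc [ 0.5 -0.3  0.4] w 0.002 grip 0.0 j [ 0.41  0.43 -0.47  1.55  0.21  1.21 -0.25]
delta [ 0.1499 -0.1694  0.0193] [0.0079 0.0008 0.0628]
```

```bash
echo '{"offsets":[[0.15, -0.17, 0.02, 0.008, 0, 0.063], [0.15, -0.17, 0.02, 0.008, 0, 0.063], [0.15, -0.17, 0.02, 0.008, 0, 0.063], [0.15, -0.17, 0.02, 0.008, 0, 0.063], [0.15, -0.17, 0.02, 0.008, 0, 0.063], [0.15, -0.17, 0.02, 0.008, 0, 0.063], [0.15, -0.17, 0.02, 0.008, 0, 0.063], [0.15, -0.17, 0.02, 0.008, 0, 0.063]]}' | python3 inch.py 1.0
python3 - <<'E'
from h import *
now();Rt=axes([0,0,-1],[np.cos(-.21),np.sin(-.21),0]);delta([.4533,.0722,.26],Rt)
c=cam('wrist');w=robot.grab_frame('wrist')[:,:,::-1].copy();a=robot.grab_frame('top')[:,:,::-1];b=robot.grab_frame('side')[:,:,::-1]
for n,i in(('w1',w),('t1',a),('s1',b)): cv2.imwrite(f'pics/{n}.png',i)
np.savez('w1.npz',Rm=c[2],t=c[3])
p=np.array([.4533,.0722,.11]);u=np.array([np.cos(-.21),np.sin(-.21),0]);v=np.array([-u[1],u[0],0])
for s in((1,1),(1,-1),(-1,1),(-1,-1)):
    q=proj(c,p+u*s[0]*.03+v*s[1]*.055)[0];print(s,q.round(1));cv2.circle(w,tuple(int(k) for k in q),4,(0,0,255),1)
M=np.zeros((600,800,3),np.uint8);M[:390,:520]=cv2.resize(w,(520,390));M[:360,520:]=cv2.resize(a[165:285,338:431],(280,360));M[390:,:280]=cv2.resize(b[215:320,270:410],(280,210))
cv2.imwrite('pics/p2.png',M)
E
```

```text
time: 5.95
position: [0.4496, 0.0728, 0.255]
orientation: [-0.003, 0.777, 0.63, -0.003]
wrist_force: [-0.0, -0.4, -0.1]
width: 1.0
grip_force: 0.0
t 5.95 p [0.4496 0.0728 0.255 ] cr [-0.2589  0.2991  0.1388] F [-0.  -0.4 -0.1] Fc [ 0.1 -0.4 -0.1] w 1.0 grip 0.0 j [ 0.22  0.21 -0.58  1.92  0.13  1.06 -0.62]
delta [ 0.0002  0.0037 -0.005 ] [-0.0082  0.0018  0.0024]
(1, 1) [377.4 146. ]
(1, -1) [370.6 301.8]
(-1, 1) [283.2 145.7]
(-1, -1) [287.3 301.3]
```

View pics/p2.png

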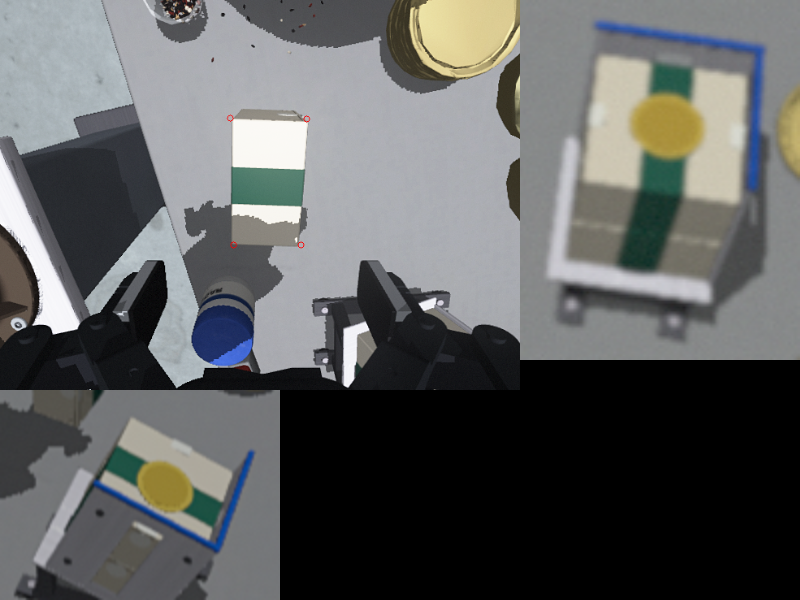

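Wrist view: predicted corner circles (230,118),(307,118),(234,245),(301,245) sit on the carton's top corners; the top/side crops show the middle carton now flush with the side wall. Check the disc numerically while grasping.

```bash
echo '{"offsets":[[0, 0.004, 0.03, -0.008, 0, 0], [0, 0.004, 0.07, -0.008, 0, 0], [0, 0.004, 0.11, -0.008, 0, 0], [0, 0.004, 0.14, -0.008, 0, 0], [0, 0.004, 0.152, -0.008, 0, 0], [0, 0.004, 0.152, -0.008, 0, 0], [0, 0.004, 0.152, -0.008, 0, 0]]}' | python3 inch.py | grep -E 'pos|for'
python3 - <<'E'
from fit import *
now()
from h import O,C
r=[]
for n,c in(('s1',cs),('t1',ct)):
    i=cv2.imread(f'pics/{n}.png');m=cv2.inRange(cv2.cvtColor(i,cv2.COLOR_BGR2HSV),(20,130,60),(32,255,255))
    k,_,st,ce=cv2.connectedComponentsWithStats(m)
    g=[ce[j] for j in range(1,k) if st[j][4]>200 and 340<ce[j][0]<385 and 190<ce[j][1]<270];r.append(g[0])
    n_=C[:,2];print(n,g[0],inC(onplane(c,g[0],n_,O@n_+.12)).round(4))
print('tri',inC(tri(cs,r[0],ct,r[1])[:,:3]).round(4))
E
```

```text
position: [0.4533, 0.0716, 0.1028]
wrist_force: [-0.2, 0.3, 0.2]
grip_force: 0.0
t 6.68 p [0.4533 0.0716 0.1028] cr [-0.2032  0.2984 -0.0029] F [-0.2  0.3  0.2] Fc [-0.3  0.3  0.1] w 0.999 grip 0.0 j [ 0.13  0.42 -0.51  2.1   0.31  0.7  -0.8 ]
s1 [352.03137255 262.91372549] [[-0.056   0.0533  0.12  ]]Traceback (most recent call last):
  File "<stdin>", line 8, in <module>
IndexError: list index out of range
```

```bash
echo '{"offsets":[[0, 0, 0.004, 0, 0, 0], [0, 0, 0.004, 0, 0, 0]]}' | python3 inch.py|grep pos
echo '{"offsets":[[0, 0, 0, 0, 0, 0], [0, 0, 0, 0, 0, 0], [0, 0, 0, 0, 0, 0], [0, 0, 0, 0, 0, 0], [0, 0, 0, 0, 0, 0], [0, 0, 0, 0, 0, 0]]}' | python3 inch.py 0.5|tail -3
echo '{"offsets":[[0, 0, 0, 0, 0, 0], [0, 0, 0, 0, 0, 0], [0, 0, 0, 0, 0, 0], [0, 0, 0, 0, 0, 0]]}' | python3 inch.py 0.4
python3 -c "
from h import *
now()"
```

```text
position: [0.4541, 0.0721, 0.0999]
wrist_force: [-3.6, -1.0, 10.4]
width: 0.695
grip_force: 62.9
time: 7.68
position: [0.4535, 0.0723, 0.1004]
orientation: [0.001, 0.777, 0.629, 0.0]
wrist_force: [-3.8, 0.2, 9.6]
width: 0.69
grip_force: 62.9
t 7.68 p [0.4535 0.0723 0.1004] cr [-0.2023  0.2991 -0.0051] F [-3.8  0.2  9.6] Fc [-6.8 -0.3  7.8] w 0.69 grip 62.9 j [ 0.12  0.42 -0.5   2.1   0.32  0.69 -0.8 ]
```

```bash
echo '{"offsets":[[0, 0, -0.01, 0, 0, 0], [0, 0, -0.04, 0, 0, 0], [0, 0, -0.08, 0, 0, 0], [0, 0, -0.12, 0, 0, 0], [0, 0, -0.16, 0, 0, 0], [0, 0, -0.2, 0, 0, 0], [0, 0, -0.22, 0, 0, 0], [0, 0, -0.22, 0, 0, 0]]}' | python3 inch.py
python3 - <<'E'
from h import *
Rt=axes(C[:,0],C[:,2]);now()
for c in([-.2,.063,.2],[-.14,.063,.154]):print(W(c));delta(W(c),Rt)
E
```

```text
time: 8.35
position: [0.4549, 0.0734, 0.3249]
orientation: [0.002, 0.777, 0.63, 0.004]
wrist_force: [1.0, -0.1, -1.2]
width: 0.694
grip_force: 65.4
t 8.35 p [0.4549 0.0734 0.3249] cr [-0.278   0.3004  0.2062] F [ 1.  -0.1 -1.2] Fc [ 1.3  0.1 -0.8] w 0.694 grip 65.4 j [ 0.25  0.15 -0.59  1.8   0.09  1.2  -0.58]
[ 0.49207751 -0.17162009  0.29234255]
delta [-0.2321  0.0869  0.0327] [-1.2128  0.0397 -0.0608]
[ 0.53232532 -0.17731441  0.22859548]
delta [-0.2295  0.1269  0.0968] [-1.2128  0.0397 -0.0608]
```

```bash
echo '{"offsets":[[0, 0, 0, -0.06, 0, 0], [0, 0, 0, -0.16, 0, 0], [0, 0, 0, -0.28, 0, 0], [0, 0, 0, -0.4, 0, 0], [0, 0, 0, -0.5, 0, 0], [0, 0, 0, -0.6, 0, 0], [0, 0, 0, -0.6, 0, 0]]}' | python3 inch.py
python3 - <<'E'
from h import *
Rt=axes(C[:,0],C[:,2]);now();delta(W([-.2,.063,.2]),Rt)
E
```

```text
time: 8.93
position: [0.4493, 0.072, 0.317]
orientation: [0.232, 0.741, 0.602, 0.185]
wrist_force: [-1.2, -1.1, -2.0]
width: 0.687
grip_force: 65.3
t 8.93 p [0.4493 0.072  0.317 ] cr [-0.2803  0.2983  0.197 ] F [-1.2 -1.1 -2. ] Fc [-0.3 -1.3 -2.2] w 0.687 grip 65.3 j [ 0.24 -0.14 -0.71  2.23  0.51  0.6  -1.06]
delta [-0.2295  0.0613  0.0733] [-0.6189  0.0564 -0.0381]
```

```bash
echo '{"offsets":[[-0.02, 0.01, 0, -0.04, 0, 0], [-0.05, 0.02, 0, -0.1, 0, 0], [-0.08, 0.03, 0.01, -0.16, 0, 0], [-0.11, 0.035, 0.02, -0.22, 0.01, 0], [-0.14, 0.04, 0.03, -0.28, 0.02, -0.01], [-0.16, 0.05, 0.04, -0.32, 0.03, -0.02], [-0.16, 0.05, 0.04, -0.32, 0.03, -0.02]]}' | python3 inch.py
python3 - <<'E'
from h import *
Rt=axes(C[:,0],C[:,2]);now();delta(W([-.2,.063,.2]),Rt)
E
```

```text
time: 9.52
position: [0.4722, -0.082, 0.3233]
orientation: [0.332, 0.707, 0.568, 0.259]
wrist_force: [0.6, -0.5, -0.9]
width: 0.691
grip_force: 65.4
t 9.52 p [ 0.4722 -0.082   0.3233] cr [-0.2409  0.149   0.218 ] F [ 0.6 -0.5 -0.9] Fc [ 0.9 -0.4 -0.6] w 0.691 grip 65.4 j [ 0.28 -0.2  -0.34  2.45  1.35  0.18 -1.57]
delta [-0.0827  0.001   0.0505] [-0.3539  0.0772 -0.032 ]
```

```bash
echo '{"offsets":[[-0.01, 0, 0.01, -0.04, 0.01, 0], [-0.03, 0, 0.02, -0.09, 0.02, 0], [-0.05, 0, 0.03, -0.15, 0.03, -0.01], [-0.065, 0, 0.04, -0.2, 0.05, -0.02], [-0.08, 0, 0.045, -0.27, 0.06, -0.03], [-0.083, 0, 0.05, -0.33, 0.07, -0.03], [-0.083, 0, 0.05, -0.354, 0.077, -0.032], [-0.083, 0, 0.05, -0.354, 0.077, -0.032]]}' | python3 inch.py
python3 - <<'E'
from h import *
Rt=axes(C[:,0],C[:,2]);now();delta(W([-.2,.063,.2]),Rt)
E
```

```text
time: 10.18
position: [0.5031, -0.1745, 0.334]
orientation: [0.398, 0.671, 0.549, 0.301]
wrist_force: [-0.5, -0.4, -0.7]
width: 0.69
grip_force: 65.5
t 10.18 p [ 0.5031 -0.1745  0.334 ] cr [-0.2036  0.0616  0.243 ] F [-0.5 -0.4 -0.7] Fc [-0.1 -0.5 -0.8] w 0.69 grip 65.5 j [-0.52 -0.21  0.66  2.55  2.63  0.33 -2.56]
delta [ 0.0018 -0.0416  0.0111] [-0.1787  0.085  -0.0037]
```

```bash
echo '{"offsets":[[0, 0, 0.02, 0, 0, 0], [0.0, 0, 0.04, 0, 0, 0], [0, 0, 0.06, -0.03, 0.01, 0], [0, 0, 0.06, -0.06, 0.03, 0], [0, 0, 0.06, -0.09, 0.04, 0], [0, 0, 0.06, -0.13, 0.06, 0], [0, 0, 0.06, -0.18, 0.085, 0], [0, 0, 0.06, -0.18, 0.085, 0]]}' | python3 inch.py
python3 - <<'E'
from h import *
Rt=axes(C[:,0],C[:,2]);now();delta(W([-.14,.063,.2]),Rt)
E
```

```text
time: 10.85
position: [0.5503, -0.1845, 0.3413]
orientation: [0.424, 0.626, 0.542, 0.367]
wrist_force: [7.5, 21.7, 10.0]
width: 0.69
grip_force: 64.9
t 10.85 p [ 0.5503 -0.1845  0.3413] cr [-0.1609  0.0584  0.2663] F [ 7.5 21.7 10. ] Fc [ 0.7 22.6 10.9] w 0.69 grip 64.9 j [-1.2  -0.44  1.32  2.57  2.77  0.58 -2.45]
delta [ 0.0047 -0.0657  0.0229] [-0.031   0.0037 -0.0005]
```

```bash
echo '{"offsets":[[0, 0, 0, 0.06, -0.03, 0], [0, 0, -0.02, 0.12, -0.06, 0], [0, 0, -0.04, 0.18, -0.08, 0], [0, 0, -0.06, 0.18, -0.08, 0], [0.02, 0, -0.07, 0.22, -0.1, 0], [0.05, 0, -0.09, 0.3, -0.12, 0], [0.08, 0, -0.1, 0.36, -0.14, 0], [0.085, 0, -0.1, 0.4, -0.15, 0.02]]}' | python3 inch.py
echo '{"offsets":[[0.02, -0.01, -0.01, 0.08, -0.02, 0.01], [0.05, -0.02, -0.02, 0.14, -0.03, 0.01], [0.08, -0.03, -0.03, 0.2, -0.03, 0.02], [0.11, -0.035, -0.03, 0.26, -0.03, 0.02], [0.14, -0.04, -0.04, 0.32, -0.03, 0.02], [0.16, -0.05, -0.04, 0.32, -0.03, 0.02], [0.16, -0.05, -0.04, 0.32, -0.03, 0.02]]}' | python3 inch.py
python3 - <<'E'
from h import *
now();p,Rm=tool();print(Rm.round(3))
E
```

```text
time: 11.52
position: [0.4968, -0.1975, 0.37]
orientation: [0.402, 0.69, 0.544, 0.259]
wrist_force: [0.9, -1.3, -2.0]
width: 0.694
grip_force: 65.4
time: 12.1
position: [0.4864, -0.0725, 0.3495]
orientation: [0.289, 0.755, 0.567, 0.162]
wrist_force: [1.9, 1.2, -0.4]
width: 0.692
grip_force: 65.4
t 12.1 p [ 0.4864 -0.0725  0.3495] cr [-0.2379  0.1603  0.247 ] F [ 1.9  1.2 -0.4] Fc [1.7 1.4 0.2] w 0.692 grip 65.4 j [-0.32 -0.18  0.07  2.24  0.72  0.65 -1.02]
[[ 0.305  0.761  0.572]
 [ 0.949 -0.191 -0.252]
 [-0.082  0.619 -0.781]]
```

```bash
python3 - <<'E'
from h import *
p,Rm=tool()
for s in(-1,1):
    Rt=axes(-C[:,1],s*C[:,2]);print(s);delta(W([-.075,.26,.24]),Rt)
    rv=Rotation.from_matrix(Rm.T@Rt).as_rotvec();print((Rm@Rotation.from_rotvec(rv/2).as_matrix()).round(2).tolist())
print(W([-.075,.26,.24]))
E
```

```text
-1
delta [0.1285 0.0708 0.1224] [ 1.7239 -0.5802 -2.0958]
[[-0.6, 0.78, -0.18], [0.68, 0.38, -0.63], [-0.43, -0.5, -0.76]]
1
delta [0.1285 0.0708 0.1224] [-0.4505 -1.3386  0.3994]
[[0.76, 0.54, 0.35], [0.53, -0.22, -0.82], [-0.37, 0.81, -0.45]]
[0.64952375 0.00506609 0.28717774]
```

```bash
echo '{"offsets":[[0.005, 0.003, 0.0, -0.02, -0.06, 0.02], [0.02, 0.01, 0, -0.06, -0.17, 0.05], [0.03, 0.015, 0, -0.09, -0.28, 0.08], [0.04, 0.02, 0.01, -0.13, -0.38, 0.12], [0.05, 0.03, 0.02, -0.16, -0.48, 0.15], [0.06, 0.035, 0.03, -0.2, -0.58, 0.18], [0.064, 0.035, 0.03, -0.225, -0.67, 0.2], [0.064, 0.035, 0.03, -0.225, -0.67, 0.2]]}' | python3 inch.py|grep -E 'pos|wri'
python3 - <<'E'
from h import *
now();Rt=axes(-C[:,1],C[:,2]);delta(W([-.075,.26,.24]),Rt)
E
```

```text
position: [0.5506, -0.0228, 0.3378]
wrist_force: [0.0, 1.6, -1.4]
t 12.77 p [ 0.5506 -0.0228  0.3378] cr [-0.1807  0.2185  0.2554] F [ 0.   1.6 -1.4] Fc [ 0.3  1.6 -1.4] w 0.692 grip 65.5 j [-0.5   0.37 -0.2   1.98  1.1   1.48 -1.97]
delta [0.1092 0.0066 0.0342] [-0.2193 -0.6638  0.2024]
```

```bash
echo '{"offsets":[[0.005, 0, 0.0, -0.02, -0.06, 0.02], [0.02, 0, 0, -0.06, -0.15, 0.05], [0.035, 0, 0, -0.09, -0.23, 0.08], [0.05, 0, 0.01, -0.12, -0.3, 0.1], [0.06, 0, 0.02, -0.13, -0.36, 0.11], [0.07, 0, 0.02, -0.13, -0.4, 0.12], [0.07, 0, 0.02, -0.13, -0.4, 0.12]]}' | python3 inch.py|grep -E 'pos|wri'
python3 - <<'E'
from h import *
now();Rt=axes(-C[:,1],C[:,2]);delta(W([-.075,.26,.24]),Rt)
E
```

```text
position: [0.6112, -0.0056, 0.3055]
wrist_force: [-1.4, -0.8, -1.9]
t 13.35 p [ 0.6112 -0.0056  0.3055] cr [-0.1156  0.2441  0.2447] F [-1.4 -0.8 -1.9] Fc [-0.5 -1.  -2.3] w 0.691 grip 65.5 j [-0.56  0.75 -0.05  1.63  1.07  1.8  -2.09]
delta [ 0.0435 -0.0023 -0.0044] [-0.0943 -0.2642  0.079 ]
```

```bash
echo '{"offsets":[[0.005, 0, 0.0, -0.02, -0.04, 0.01], [0.01, 0, 0, -0.04, -0.09, 0.03], [0.02, 0, 0, -0.06, -0.15, 0.05], [0.03, 0, 0, -0.08, -0.2, 0.06], [0.04, 0, 0, -0.09, -0.24, 0.07], [0.043, 0, 0, -0.094, -0.264, 0.079], [0.043, 0, 0, -0.094, -0.264, 0.079]]}' | python3 inch.py|grep -E 'pos|wri'
python3 - <<'E'
from h import *
now();Rt=axes(-C[:,1],C[:,2]);delta(W([-.075,.26,.24]),Rt)
E
```

```text
position: [0.6496, 0.0002, 0.2905]
wrist_force: [-0.7, 0.1, -1.6]
t 13.93 p [6.496e-01 2.000e-04 2.905e-01] cr [-0.0755  0.2552  0.2433] F [-0.7  0.1 -1.6] Fc [-0.1 -0.  -1.7] w 0.689 grip 65.5 j [-0.6   0.98  0.13  1.35  1.01  1.97 -2.06]
delta [ 0.0005 -0.0034 -0.0048] [-0.0015 -0.0027 -0.0026]
```

```bash
echo '{"offsets":[[0, 0, 0.01, 0, 0, 0], [0, 0, 0.03, 0, 0, 0], [0.004, 0, 0.06, 0, 0, 0], [0.007, 0, 0.09, 0, 0, 0], [0.007, 0, 0.11, 0, 0, 0], [0.007, 0, 0.121, 0, 0, 0], [0.007, 0, 0.121, 0, 0, 0], [0.007, -0.01, 0.121, 0, 0, 0]]}' | python3 inch.py | grep -E pos
echo '{"offsets":[[0, -0.01, 0, 0, 0, 0], [0, -0.025, 0, 0, 0, 0], [0, -0.04, 0, 0, 0, 0], [0, -0.048, 0, 0, 0, 0], [0, -0.048, 0, 0, 0, 0]]}' | python3 inch.py|grep pos
python3 - <<'E'
from h import *
now();Rt=axes(-C[:,1],C[:,2]);delta(W([-.067,.134,.152]),Rt)
a=robot.grab_frame('top')[:,:,::-1];b=robot.grab_frame('side')[:,:,::-1]
cv2.imwrite('pics/s2.png',b);cv2.imwrite('pics/t2.png',a)
M=np.zeros((480,800,3),np.uint8);M[:,:400]=cv2.resize(a[150:294,310:430],(400,480));M[:,400:]=cv2.resize(b[180:336,270:400],(400,480))
cv2.imwrite('pics/p3.png',M)
E
```

```text
position: [0.6364, -0.1196, 0.2813]
position: [0.6199, -0.1153, 0.2312]
t 15.02 p [ 0.6199 -0.1153  0.2312] cr [-0.0676  0.1367  0.1832] F [-0.2 -0.2 -1. ] Fc [ 0.2 -0.2 -1. ] w 0.69 grip 65.5 j [-0.49  0.98  0.13  1.58  1.05  1.78 -2.23]
delta [ 0.0006 -0.0312  0.0026] [ 0.0014 -0.0074 -0.0016]
```

View pics/p3.png

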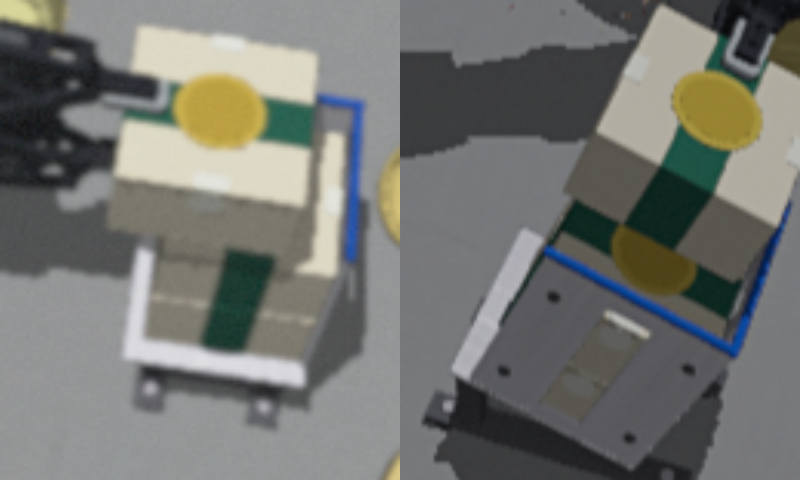

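Last carton is flat, aligned over the stack; discs at top (375.7,183.3), side (373.4,215.4). Triangulate to check its place, then lower.

```bash
python3 - <<'E'
from h import *
print(inC(tri(cam('top'),[375.7,183.3],cam('side'),[373.4,215.4])[:,:3]).round(4))
E
echo '{"offsets":[[0, -0.006, 0, 0, 0, 0], [0, -0.012, 0, 0, 0, 0], [0, -0.018, 0.002, 0, 0, 0], [0, -0.022, 0.002, 0, 0, 0], [0, -0.025, 0.002, 0, 0, 0], [0, -0.027, 0.002, 0, 0, 0], [0, -0.027, 0.002, 0, 0, 0]]}' | python3 inch.py|grep -E 'pos|wri'
python3 -c "
from h import *
now()"
```

```text
[[-0.068   0.0922  0.2127]]
position: [0.611, -0.1178, 0.2082]
wrist_force: [-0.0, 0.4, -1.6]
t 15.7 p [ 0.611  -0.1178  0.2082] cr [-0.0677  0.1329  0.1587] F [-0.   0.4 -1.6] Fc [ 0.5  0.4 -1.5] w 0.693 grip 65.5 j [-0.49  1.01  0.13  1.6   1.04  1.76 -2.28]
```

```bash
echo '{"offsets":[[0, -0.002, 0, 0, 0, 0], [0, -0.004, 0, 0, 0, 0], [0, -0.005, 0, 0, 0, 0], [0, -0.005, 0, 0, 0, 0]]}' | python3 inch.py|grep -E 'pos|wri'
echo '{"offsets":[[0, -0.001, 0, 0, 0, 0], [0, -0.002, 0, 0, 0, 0], [0, -0.002, 0, 0, 0, 0]]}' | python3 inch.py|grep -E 'pos|wri'
python3 -c "
from h import *
now()"
```

```text
position: [0.6094, -0.1175, 0.2038]
wrist_force: [-0.3, -0.1, -0.9]
position: [0.6088, -0.1175, 0.202]
wrist_force: [0.0, -0.5, -2.0]
t 16.28 p [ 0.6088 -0.1175  0.202 ] cr [-0.0676  0.133   0.152 ] F [ 0.  -0.5 -2. ] Fc [ 0.8 -0.5 -1.8] w 0.689 grip 65.5 j [-0.49  1.01  0.13  1.6   1.04  1.76 -2.29]
```

```bash
echo '{"offsets":[[0, -0.001, 0, 0, 0, 0], [0, -0.0015, 0, 0, 0, 0], [0, -0.0015, 0, 0, 0, 0]]}' | python3 inch.py|grep -E 'pos|wri'
echo '{"offsets":[[0, -0.001, 0, 0, 0, 0], [0, -0.001, 0, 0, 0, 0], [0, -0.001, 0, 0, 0, 0]]}' | python3 inch.py|grep -E 'pos|wri'
python3 -c "
from h import *
now()"
```

```text
position: [0.6087, -0.1175, 0.2015]
wrist_force: [2.7, 1.2, 3.5]
position: [0.6087, -0.1174, 0.2013]
wrist_force: [4.4, 1.4, 7.0]
t 16.78 p [ 0.6087 -0.1174  0.2013] cr [-0.0675  0.133   0.1513] F [4.4 1.4 7. ] Fc [1.5 2.  8. ] w 0.692 grip 65.5 j [-0.49  1.02  0.13  1.6   1.04  1.76 -2.29]
```

```bash
echo '{"offsets":[[0, 0.001, 0, 0, 0, 0], [0, 0.001, 0, 0, 0, 0], [0, 0.001, 0, 0, 0, 0], [0, 0.001, 0, 0, 0, 0], [0, 0.001, 0, 0, 0, 0], [0, 0.001, 0, 0, 0, 0]]}' | python3 inch.py 1.0|grep -E 'pos|wid|wri'
echo '{"offsets":[[0, 0, -0.01, 0, 0, 0], [0, 0, -0.03, 0, 0, 0], [0, 0, -0.06, 0, 0, 0], [0, 0, -0.08, 0, 0, 0], [0, 0, -0.08, 0, 0, 0]]}' | python3 inch.py|grep -E 'pos|wid|wri'
echo '{"offsets":[[0, 0, 0, 0, 0, 0], [0, 0, 0, 0, 0, 0], [0, 0, 0, 0, 0, 0], [0, 0, 0, 0, 0, 0], [0, 0, 0, 0, 0, 0]]}' | python3 inch.py 0.0|grep -E 'pos|wid|wri'
python3 - <<'E'
from h import *
now()
Rt=axes(-C[:,1],C[:,2]);delta(W([-.060,.18,.148]),Rt)
a=robot.grab_frame('top')[:,:,::-1];b=robot.grab_frame('side')[:,:,::-1]
M=np.zeros((480,800,3),np.uint8);M[:,:400]=cv2.resize(a[150:294,310:430],(400,480));M[:,400:]=cv2.resize(b[180:336,270:400],(400,480))
cv2.imwrite('pics/p4.png',M)
E
```

```text
position: [0.6082, -0.1175, 0.2005]
wrist_force: [0.2, 0.6, -0.2]
width: 1.0
position: [0.62, -0.0322, 0.1993]
wrist_force: [-0.4, 0.2, -0.1]
width: 0.999
position: [0.619, -0.039, 0.201]
wrist_force: [-0.4, -0.1, -0.2]
width: 0.3
t 18.12 p [ 0.619 -0.039  0.201] cr [-0.0682  0.212   0.1507] F [-0.4 -0.1 -0.2] Fc [-0.3 -0.1 -0.3] w 0.3 grip 0.0 j [-0.56  1.05  0.11  1.48  0.98  1.86 -2.25]
delta [ 0.008  -0.0028  0.0321] [ 0.0008 -0.0037 -0.006 ]
```

View pics/p4.png

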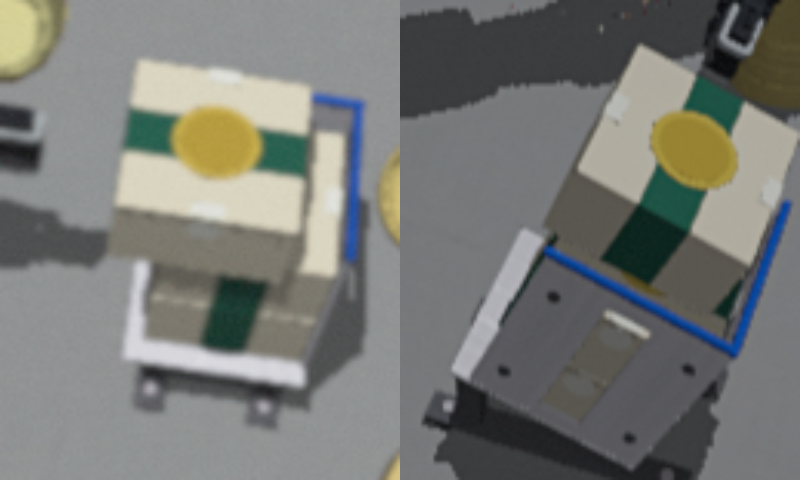

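Carton rests flat on the middle one, about 35 mm off the side wall (disc at top-crop (216,142)). Push it toward the side wall with closed fingertips.

```bash
echo '{"offsets":[[0, -0.004, 0.01, 0, 0, 0], [0, -0.008, 0.02, 0, 0, 0], [0, -0.008, 0.03, 0, 0, 0], [0, -0.008, 0.037, 0, 0, 0], [0, -0.008, 0.041, 0, 0, 0], [0, -0.008, 0.044, 0, 0, 0], [0, -0.008, 0.047, 0, 0, 0]]}' | python3 inch.py 0.0|grep -E 'pos|wid|wri'
echo '{"offsets":[[0, 0, 0.003, 0, 0, 0], [0, 0, 0.006, 0, 0, 0], [0, 0, 0.009, 0, 0, 0], [0, 0, 0.012, 0, 0, 0], [0, 0, 0.015, 0, 0, 0], [0, 0, 0.018, 0, 0, 0], [0, 0, 0.02, 0, 0, 0], [0, 0, 0.022, 0, 0, 0]]}' | python3 inch.py|grep -E 'pos|wid|wri'
python3 -c "
from h import *
now()"
```

```text
position: [0.6101, -0.0847, 0.1933]
wrist_force: [-0.6, 0.4, 0.9]
width: -0.005
position: [0.6071, -0.1064, 0.1932]
wrist_force: [0.2, 1.0, 0.6]
width: 0.001
t 19.47 p [ 0.6071 -0.1064  0.1932] cr [-0.0676  0.1437  0.1427] F [0.2 1.  0.6] Fc [-0.1  1.   0.6] w 0.001 grip 0.6 j [-0.5   1.03  0.12  1.59  1.02  1.77 -2.3 ]
```

```bash
echo '{"offsets":[[0, 0, 0.002, 0, 0, 0], [0, 0, 0.004, 0, 0, 0], [0, 0, 0.006, 0, 0, 0], [0, 0, 0.008, 0, 0, 0], [0, 0, 0.01, 0, 0, 0], [0, 0, 0.01, 0, 0, 0]]}' | python3 inch.py|grep -E 'pos|wri'
echo '{"offsets":[[0, 0, 0.001, 0, 0, 0], [0, 0, 0.002, 0, 0, 0], [0, 0, 0.003, 0, 0, 0], [0, 0, 0.003, 0, 0, 0]]}' | python3 inch.py|grep -E 'pos|wri'
python3 -c "
from h import *
now()"
```

```text
position: [0.6062, -0.116, 0.193]
wrist_force: [0.7, 1.6, -0.4]
position: [0.607, -0.1171, 0.1926]
wrist_force: [7.9, 9.9, 1.1]
t 20.3 p [ 0.607  -0.1171  0.1926] cr [-0.0662  0.1331  0.1426] F [7.9 9.9 1.1] Fc [ 5.7 10.9  3.2] w 0.002 grip 5.2 j [-0.49  1.02  0.12  1.61  1.03  1.75 -2.31]
```

```bash
echo '{"offsets":[[0, 0, -0.004, 0, 0, 0], [0, 0, -0.01, 0, 0, 0], [0, 0, -0.03, 0, 0, 0], [0, 0, -0.05, 0, 0, 0]]}' | python3 inch.py|grep -E 'pos|wri'
cat > disc.py <<'E'
from h import *
def disc(save=None,k0=.18):
    uv=[];n=C[:,2]
    for nm in('top','side'):
        i=robot.grab_frame(nm)[:,:,::-1];c=cam(nm)
        if save: cv2.imwrite(f'pics/{save}_{nm}.png',i)
        e=proj(c,W([-.055,.06,k0]))[0]
        m=cv2.inRange(cv2.cvtColor(i,cv2.COLOR_BGR2HSV),(20,120,60),(32,255,255))
        k,_,st,ce=cv2.connectedComponentsWithStats(m)
        g=[(np.linalg.norm(ce[j]-e),j) for j in range(1,k) if st[j][4]>150];d,j=min(g)
        uv.append(ce[j]);print(nm,ce[j].round(1),st[j].tolist(),'home-exp',e.round(1),inC(onplane(c,ce[j],n,O@n+k0)).round(4))
    print('tri',inC(tri(cam('top'),uv[0],cam('side'),uv[1])[:,:3]).round(4))
if __name__=='__main__': disc('d');now()
E
python3 disc.py
```

```text
position: [0.6116, -0.0701, 0.1936]
wrist_force: [0.3, -0.0, -0.1]
top [389.2 191.7] [377, 182, 26, 20, 406] home-exp [389.7 190.5] [[-0.0583  0.0607  0.18  ]]
side [363.6 241.6] [350, 229, 28, 27, 556] home-exp [367.  242.5] [[-0.0609  0.058   0.18  ]]
tri [[-0.0595  0.06    0.1793]]
t 20.73 p [ 0.6126 -0.0661  0.1922] cr [-0.0675  0.1844  0.1417] F [-0.6  0.5 -1.1] Fc [-0.3  0.4 -1.2] w 0.003 grip 0.0 j [-0.54  1.05  0.11  1.54  0.99  1.81 -2.28]
```

```bash
python3 - <<'E'
import cv2,numpy as np
a=cv2.imread('pics/d_top.png');b=cv2.imread('pics/d_side.png')
M=np.zeros((480,800,3),np.uint8);M[:,:400]=cv2.resize(a[160:280,340:440],(400,480),interpolation=2);M[:,400:]=cv2.resize(b[200:320,300:400],(400,480),interpolation=2)
cv2.imwrite('pics/p5.png',M)
E
```

```text
(no output)
```

View pics/p5.png

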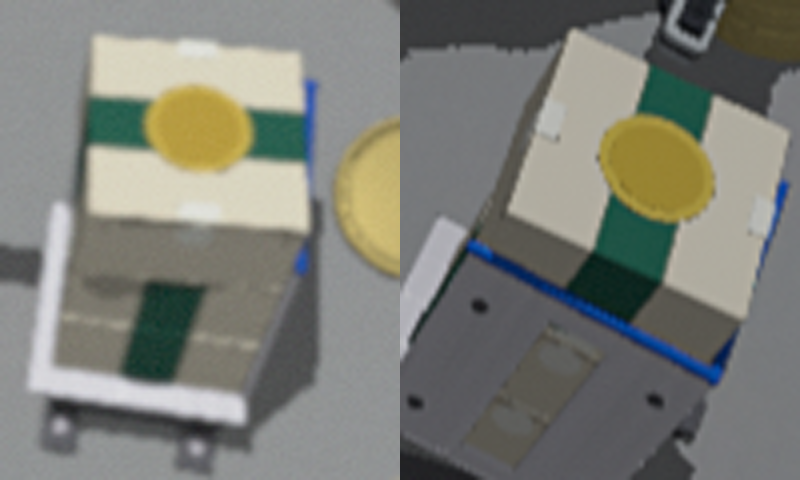

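Carton is yawed ~0.06 rad (near-right corner touching the side wall). Push again on its left face nearer the back wall to square it.

```bash
echo '{"offsets":[[0.014, 0, 0, 0, 0, 0], [0.028, 0, 0, 0, 0, 0], [0.028, 0, 0.015, 0, 0, 0], [0.028, 0, 0.028, 0, 0, 0], [0.028, 0, 0.036, 0, 0, 0], [0.028, 0, 0.04, 0, 0, 0], [0.028, 0, 0.043, 0, 0, 0], [0.028, 0, 0.045, 0, 0, 0]]}' | python3 inch.py|grep -E 'pos|wri'
python3 -c "
from h import *
now()"
echo '{"offsets":[[0, 0, 0.002, 0, 0, 0], [0, 0, 0.004, 0, 0, 0], [0, 0, 0.006, 0, 0, 0], [0, 0, 0.008, 0, 0, 0], [0, 0, 0.008, 0, 0, 0]]}' | python3 inch.py|grep -E 'pos|wri'
python3 -c "
from h import *
now()"
```

```text
position: [0.632, -0.118, 0.184]
wrist_force: [0.7, 2.4, -0.0]
t 21.4 p [ 0.632 -0.118  0.184] cr [-0.0399  0.1357  0.143 ] F [ 0.7  2.4 -0. ] Fc [0.3 2.5 0.1] w -0.003 grip 1.5 j [-0.47  1.06  0.13  1.53  1.04  1.76 -2.27]
position: [0.6347, -0.1215, 0.1828]
wrist_force: [10.3, 14.0, -0.1]
t 21.82 p [ 0.6347 -0.1215  0.1828] cr [-0.0365  0.1326  0.1429] F [10.3 14.  -0.1] Fc [ 7.8 15.3  2.7] w 0.002 grip 7.0 j [-0.47  1.06  0.13  1.54  1.05  1.75 -2.27]
```

```bash
echo '{"offsets":[[0, 0, -0.008, 0, 0, 0], [0, 0, -0.02, 0, 0, 0], [0, 0, -0.04, 0, 0, 0], [0, 0, -0.06, 0, 0, 0]]}' | python3 inch.py|grep -E 'pos|wri'
python3 disc.py; python3 - <<'E'
from h import *
# yaw of carton from green band's two ends, and top-face edges in the top view
c=cam('top');i=cv2.imread('pics/d_top.png');h=cv2.cvtColor(i,cv2.COLOR_BGR2HSV)
for nm in('top','side'):
    c=cam(nm);i=cv2.imread(f'pics/d_{nm}.png');h=cv2.cvtColor(i,cv2.COLOR_BGR2HSV);m=cv2.inRange(h,(65,80,70),(95,255,255))
    uv=np.argwhere(m)[:,::-1].astype(float);n=C[:,2];q=inC(onplane(c,uv,n,O@n+.18))
    q=q[(abs(q[:,0]+.055)<.025)&(abs(q[:,1]-.058)<.053)&(abs(q[:,1]-.058)>.03)]
    L=q[q[:,1]>.058];Rr=q[q[:,1]<.058];print(nm,len(L),len(Rr),L.mean(0),Rr.mean(0),'slope dx/dy',(L.mean(0)-Rr.mean(0))[0]/(L.mean(0)-Rr.mean(0))[1])
E
```

```text
position: [0.6389, -0.0652, 0.1839]
wrist_force: [0.9, -0.8, 0.2]
top [390.3 191. ] [378, 181, 26, 21, 405] home-exp [389.7 190.5] [[-0.056   0.0587  0.18  ]]
side [364.4 243. ] [351, 230, 28, 27, 565] home-exp [367.  242.5] [[-0.0587  0.0561  0.18  ]]
tri [[-0.0574  0.058   0.1794]]
t 22.25 p [ 0.6398 -0.0615  0.1826] cr [-0.0396  0.1927  0.1417] F [ 0.4  0.5 -0.2] Fc [ 0.4  0.6 -0.1] w 0.0 grip 0.0 j [-0.53  1.09  0.12  1.45  1.01  1.83 -2.24]
top 118 120 [-0.05855164  0.09946276  0.18      ] [-0.05424968  0.01652913  0.18      ] slope dx/dy -0.05187233639683925
side 155 193 [-0.06073959  0.0988561   0.18      ] [-0.05677256  0.0163306   0.18      ] slope dx/dy -0.04807028202510525
```

```bash
echo '{"offsets":[[-0.04, 0.002, 0, 0, 0, 0], [-0.08, 0.004, 0, 0, 0, 0], [-0.115, 0.004, 0, 0, 0, 0], [-0.115, 0.004, 0, 0, 0, 0], [-0.115, 0.004, 0.03, 0, 0, 0], [-0.115, 0.004, 0.06, 0, 0, 0], [-0.115, 0.004, 0.09, 0, 0, 0], [-0.115, 0.004, 0.1, 0, 0, 0]]}' | python3 inch.py|grep -E 'pos|wri'
python3 - <<'E'
from h import *
now();Rt=axes(-C[:,1],C[:,2]);delta(W([-.14,.089,.145]),Rt)
E
```

```text
position: [0.5179, -0.155, 0.2274]
wrist_force: [0.1, -0.4, -0.0]
t 22.92 p [ 0.5179 -0.155   0.2274] cr [-0.1559  0.0831  0.1469] F [ 0.1 -0.4 -0. ] Fc [ 0.1 -0.4  0. ] w 0.002 grip 0.0 j [-0.49  0.89  0.12  1.87  1.02  1.7  -2.43]
delta [ 0.0159 -0.002  -0.0059] [ 0.0022  0.0005 -0.0059]
```

```bash
echo '{"offsets":[[0.01, 0, -0.002, 0, 0, 0], [0.018, 0, -0.005, 0, 0, 0], [0.022, 0, -0.005, 0, 0, 0], [0.025, 0, -0.005, 0, 0, 0], [0.027, 0, -0.005, 0, 0, 0], [0.029, 0, -0.005, 0, 0, 0], [0.029, 0, -0.005, 0, 0, 0]]}' | python3 inch.py|grep -E 'pos|wri'
python3 -c "
from h import *
now()"
echo '{"offsets":[[0.001, 0, 0, 0, 0, 0], [0.002, 0, 0, 0, 0, 0], [0.003, 0, 0, 0, 0, 0], [0.003, 0, 0, 0, 0, 0]]}' | python3 inch.py|grep -E 'pos|wri'
python3 -c "
from h import *
now()"
```

```text
position: [0.5477, -0.1492, 0.2162]
wrist_force: [-0.3, 0.0, -0.2]
t 23.5 p [ 0.5477 -0.1492  0.2162] cr [-0.1252  0.093   0.1462] F [-0.3  0.  -0.2] Fc [-0.2  0.  -0.3] w -0.003 grip 0.0 j [-0.48  0.93  0.12  1.8   1.03  1.7  -2.39]
position: [0.5504, -0.1499, 0.2154]
wrist_force: [-0.2, 0.2, 0.0]
t 23.83 p [ 0.5504 -0.1499  0.2154] cr [-0.1223  0.0927  0.1464] F [-0.2  0.2  0. ] Fc [-0.2  0.2 -0.1] w 0.004 grip 0.1 j [-0.48  0.94  0.12  1.79  1.04  1.7  -2.39]
```

```bash
echo '{"offsets":[[0.001, 0, 0, 0, 0, 0], [0.002, 0, 0, 0, 0, 0], [0.003, 0, 0, 0, 0, 0], [0.003, 0, 0, 0, 0, 0]]}' | python3 inch.py|grep -E 'wri'
python3 -c "
from h import *
now()"
echo '{"offsets":[[0.001, 0, 0, 0, 0, 0], [0.002, 0, 0, 0, 0, 0], [0.003, 0, 0, 0, 0, 0], [0.003, 0, 0, 0, 0, 0]]}' | python3 inch.py|grep -E 'wri'
python3 -c "
from h import *
now()"
```

```text
wrist_force: [-13.5, 9.8, 6.4]
t 24.17 p [ 0.5509 -0.1499  0.2152] cr [-0.1218  0.0927  0.1464] F [-13.5   9.8   6.4] Fc [-16.    7.8   1. ] w 0.001 grip 7.6 j [-0.48  0.94  0.12  1.78  1.03  1.71 -2.38]
wrist_force: [-26.9, 17.7, 14.0]
t 24.5 p [ 0.5509 -0.1499  0.2152] cr [-0.1217  0.0927  0.1464] F [-26.9  17.7  14. ] Fc [-32.2  13.7   3.2] w 0.004 grip 16.2 j [-0.48  0.94  0.12  1.78  1.03  1.71 -2.38]
```

```bash
echo '{"offsets":[[-0.006, 0, 0, 0, 0, 0], [-0.012, 0, 0, 0, 0, 0], [-0.03, 0, 0, 0, 0, 0], [-0.03, 0, 0, 0, 0, 0]]}' | python3 inch.py|grep -E 'wri'
cat > yaw.py <<'E'
from h import *
n=C[:,2]
def yaw(f,nm,k,cy=.058):
    c=cam(nm);i=cv2.imread(f);h=cv2.cvtColor(i,cv2.COLOR_BGR2HSV)
    uv=np.argwhere(cv2.inRange(h,(65,80,70),(95,255,255)))[:,::-1].astype(float);q=inC(onplane(c,uv,n,O@n+k))
    return q
if __name__=='__main__':
    for nm in('top','side'):
        q=yaw(f'pics/d_{nm}.png',nm,.18);q=q[(abs(q[:,0]+.055)<.025)&(abs(q[:,1]-.058)<.053)&(abs(q[:,1]-.058)>.03)]
        L=q[q[:,1]>.058].mean(0);r=q[q[:,1]<.058].mean(0);print(nm,'slope',(L-r)[0]/(L-r)[1])
    # reference: mid carton home in pictures t1/s1, band runs along x there; layer top .12
    for nm,f in(('top','t1'),('side','s1'),('top','top0'),('side','side0')):
        q=yaw(f'pics/{f}.png',nm,.12);yc=.055 if '1' in f else .0785
        q=q[(abs(q[:,1]-yc)<.025)&(abs(q[:,0]+.055)<.053)&(abs(q[:,0]+.055)>.028)]
        L=q[q[:,0]>-.055];r=q[q[:,0]<-.055];
        if len(L) and len(r): d=L.mean(0)-r.mean(0);print('ref',f,len(L),len(r),'dy/dx',d[1]/d[0])
E
python3 disc.py;python3 yaw.py
python3 - <<'E'
from h import *
# blue wall-top directions, triangulation-free: per view line fit
n=C[:,2]
for nm,f in(('top','top0'),('side','side0')):
    c=cam(nm);i=cv2.imread(f'pics/{f}.png');m=cv2.inRange(cv2.cvtColor(i,cv2.COLOR_BGR2HSV),(105,110,50),(125,255,255))
    q=inC(onplane(c,np.argwhere(m)[:,::-1].astype(float),n,O@n+.15))
    b=q[(abs(q[:,0]-.002)<.008)&(q[:,1]>.01)&(q[:,1]<.11)];s=q[(abs(q[:,1]+.002)<.008)&(q[:,0]<-.01)&(q[:,0]>-.105)]
    print(nm,'back dx/dy',np.polyfit(b[:,1],b[:,0],1),'side dy/dx',np.polyfit(s[:,0],s[:,1],1))
E
```

```text
wrist_force: [0.4, 1.1, 0.3]
top [390.5 190. ] [378, 180, 26, 21, 411] home-exp [389.7 190.5] [[-0.0536  0.0585  0.18  ]]
side [365.7 243.9] [352, 231, 28, 27, 557] home-exp [367.  242.5] [[-0.0561  0.0557  0.18  ]]
tri [[-0.0547  0.0578  0.1792]]
t 24.93 p [ 0.5281 -0.1468  0.2236] cr [-0.1462  0.0926  0.1464] F [ 1.1 -0.6  0.1] Fc [ 1.  -0.5  0.5] w -0.001 grip 0.0 j [-0.49  0.91  0.11  1.84  1.02  1.7  -2.42]
top slope -0.009109746048940217
side slope -0.006887274689820232
ref t1 96 130 dy/dx 0.010363063636303807
ref s1 173 168 dy/dx 0.005449284629679001
ref top0 100 127 dy/dx 0.008401779270837613
ref side0 161 158 dy/dx 0.004378258353398532
top back dx/dy [-0.00843415  0.00400163] side dy/dx [0.01976331 0.0007416 ]
side back dx/dy [-0.00620918  0.0010184 ] side dy/dx [ 0.00926479 -0.00294921]
```

Now square (yaw ≈ 0, x = -0.0547); only ~2.5 mm left to the side wall. Go round and press the left face gently.

```bash
echo '{"offsets":[[0, 0, -0.03, 0, 0, 0], [0, 0, -0.06, 0, 0, 0], [0, 0, -0.08, 0, 0, 0], [0, 0, -0.08, 0, 0, 0], [0.04, -0.003, -0.08, 0, 0, 0], [0.08, -0.003, -0.08, 0, 0, 0], [0.098, -0.003, -0.08, 0, 0, 0], [0.098, -0.003, -0.08, 0, 0, 0]]}' | python3 inch.py|grep wri
echo '{"offsets":[[0, 0, 0.015, 0, 0, 0], [0, 0, 0.025, 0, 0, 0], [0, 0, 0.031, 0, 0, 0], [0, 0, 0.033, 0, 0, 0], [0, 0, 0.033, 0, 0, 0]]}' | python3 inch.py|grep wri
python3 - <<'E'
from h import *
now();Rt=axes(-C[:,1],C[:,2]);delta(W([-.048,.132,.143]),Rt)
E
```

```text
wrist_force: [-1.6, -0.9, 1.0]
wrist_force: [-0.3, 0.0, 0.0]
t 26.02 p [ 0.6241 -0.1136  0.1884] cr [-0.0493  0.1389  0.1443] F [-0.3  0.   0. ] Fc [-0.3 -0.  -0.1] w 0.003 grip 0.0 j [-0.48  1.05  0.13  1.55  1.04  1.76 -2.27]
delta [ 0.0012 -0.0013  0.0069] [ 0.0006 -0.0039 -0.006 ]
```

```bash
echo '{"offsets":[[0, 0, 0.002, 0, 0, 0], [0, 0, 0.004, 0, 0, 0], [0, 0, 0.006, 0, 0, 0], [0, 0, 0.006, 0, 0, 0]]}' | python3 inch.py|grep wri
python3 -c "
from h import *
now()"
echo '{"offsets":[[0, 0, 0.001, 0, 0, 0], [0, 0, 0.002, 0, 0, 0], [0, 0, 0.002, 0, 0, 0]]}' | python3 inch.py|grep wri
python3 -c "
from h import *
now()"
```

```text
wrist_force: [0.2, 0.2, -0.7]
t 26.35 p [ 0.6238 -0.1187  0.1878] cr [-0.0486  0.1339  0.1438] F [ 0.2  0.2 -0.7] Fc [ 0.3  0.2 -0.6] w -0.002 grip 0.0 j [-0.48  1.05  0.13  1.56  1.04  1.76 -2.28]
wrist_force: [-0.2, 0.4, 0.3]
t 26.6 p [ 0.6236 -0.1206  0.1877] cr [-0.0486  0.1319  0.1437] F [-0.2  0.4  0.3] Fc [-0.4  0.4  0.2] w -0.002 grip 0.0 j [-0.48  1.05  0.13  1.56  1.04  1.75 -2.28]
```

```bash
echo '{"offsets":[[0, 0, 0.001, 0, 0, 0], [0, 0, 0.002, 0, 0, 0], [0, 0, 0.002, 0, 0, 0]]}' | python3 inch.py|grep wri
echo '{"offsets":[[0, 0, 0.001, 0, 0, 0], [0, 0, 0.001, 0, 0, 0], [0, 0, 0.001, 0, 0, 0]]}' | python3 inch.py|grep wri
echo '{"offsets":[[0, 0, 0.001, 0, 0, 0], [0, 0, 0.001, 0, 0, 0], [0, 0, 0.001, 0, 0, 0]]}' | python3 inch.py|grep wri
python3 -c "
from h import *
now()"
```

```text
wrist_force: [-0.3, 0.1, -0.2]
wrist_force: [0.3, 0.4, -0.3]
wrist_force: [0.7, 5.8, 1.6]
t 27.35 p [ 0.6232 -0.1235  0.1876] cr [-0.0485  0.129   0.1437] F [0.7 5.8 1.6] Fc [-0.6  5.8  1.5] w -0.001 grip 3.0 j [-0.47  1.05  0.13  1.56  1.05  1.75 -2.28]
```

```bash
echo '{"offsets":[[0, 0, 0.001, 0, 0, 0], [0, 0, 0.001, 0, 0, 0], [0, 0, 0.001, 0, 0, 0]]}' | python3 inch.py|grep wri
echo '{"offsets":[[0, 0, 0.001, 0, 0, 0], [0, 0, 0.001, 0, 0, 0]]}' | python3 inch.py|grep wri
python3 -c "
from h import *
now()"
python3 disc.py;python3 yaw.py|head -2
```

```text
wrist_force: [-0.5, 11.3, 1.5]
wrist_force: [-1.4, 17.1, 3.2]
t 27.77 p [ 0.6232 -0.1236  0.1876] cr [-0.0485  0.1289  0.1437] F [-1.4 17.1  3.2] Fc [-4.6 16.8  1.7] w -0.001 grip 8.1 j [-0.47  1.04  0.13  1.57  1.05  1.75 -2.28]
top [391.6 190.3] [379, 181, 26, 20, 409] home-exp [389.7 190.5] [[-0.0537  0.0563  0.18  ]]
side [365.4 244.8] [352, 232, 28, 27, 566] home-exp [367.  242.5] [[-0.056   0.0536  0.18  ]]
tri [[-0.0546  0.0556  0.1791]]
t 27.87 p [ 0.6232 -0.1236  0.1876] cr [-0.0485  0.1289  0.1437] F [-1.1 16.8  4.1] Fc [-4.6 16.5  2.7] w 0.0 grip 8.0 j [-0.47  1.04  0.13  1.57  1.05  1.75 -2.28]
top slope -0.0017854848720394063
side slope -0.0071617835357739084
```

```bash
echo '{"offsets":[[0, 0, -0.006, 0, 0, 0], [0, 0, -0.02, 0, 0, 0], [0, 0, -0.05, 0, 0, 0], [0, 0, -0.09, 0, 0, 0], [0, 0, -0.12, 0, 0, 0], [0, 0, -0.12, 0, 0, 0]]}' | python3 inch.py|grep -E 'pos|wri'
python3 disc.py;python3 yaw.py|head -2; python3 - <<'E'
import cv2,numpy as np
a=cv2.imread('pics/d_top.png');b=cv2.imread('pics/d_side.png')
M=np.zeros((480,800,3),np.uint8);M[:,:400]=cv2.resize(a[160:280,340:440],(400,480),interpolation=2);M[:,400:]=cv2.resize(b[200:344,280:400],(400,480),interpolation=2)
cv2.imwrite('pics/p6.png',M)
E
```

```text
position: [0.6398, 0.0005, 0.186]
wrist_force: [-0.3, 0.0, 0.0]
top [391.5 190.3] [379, 181, 26, 20, 408] home-exp [389.7 190.5] [[-0.0537  0.0564  0.18  ]]
side [365.4 244.8] [352, 232, 28, 27, 564] home-exp [367.  242.5] [[-0.056   0.0536  0.18  ]]
tri [[-0.0546  0.0557  0.179 ]]
t 28.47 p [ 0.6393 -0.0052  0.1871] cr [-0.0489  0.2484  0.143 ] F [ 0.  -0.8 -0.3] Fc [ 0.2 -0.8 -0.2] w 0.001 grip 0.0 j [-0.59  1.11  0.1   1.38  0.97  1.9  -2.21]
top slope -0.004915005316864501
side slope -0.007778934602722988
```

View pics/p6.png

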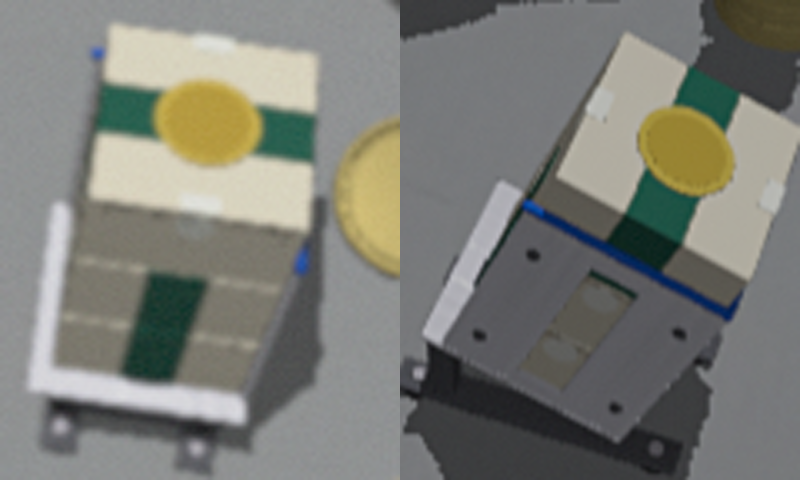

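The three cartons are flush, with straight near and left faces. The top disc is at (207,122) in the top crop, and the gripper is clear.

```bash
echo '{"offsets":[[0, 0, 0, 0, 0, 0], [0, 0, 0, 0, 0, 0]]}' | python3 inch.py | grep wri; python3 -c "
from plant import robot
print(robot.hand_in())"
```

```text
wrist_force: [-0.5, 0.6, -1.4]
the job is handed in; nothing more can be done
None
```

I handed the job in at about 29 s. The column looks square: the middle carton is snug against the side wall, and the last carton measures under 1 mm from home and about 0.4° out of square. The hardest push read 32 N at the wrist, and I saw no bystander move but did not measure their positions; the hand-in returned no verdict.

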